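Pass a specimen tray through the sprung gate of a loading chute

TASK

Load the blue specimen tray with its mortar cube into the chute: hold the sprung gate open by pressing its orange flap down with one fingertip, and keep it fully down while the other finger pushes the tray along the lane, over the lowered gate, until it rests against the end stop. Then take the hand away so that the gate springs up behind the tray. Do not lift the tray, do not touch the cube, never let the gate come up against the tray as it passes, and leave the other things alone.

Things in the scene. Friction and masses are not known exactly. Their poses are not given: they have to be found in the camera images.
- chute: Loading chute, fixed: a straight lane between two grey walls. Origin on the worktop under the lane's centre line. Its +x is the way the tray is pushed (roughly to the robot's right), +y points across to the orange flap (away from the robot). In its frame, mm: lane floor z 36, x -200 (open entrance) to 190; inner wall faces at y -40 and 40, walls 6 thick, tops at z 62.
- end_stop (a point): Centre of the rubber pad's face on the end stop, at x 185 mm, z 50 mm in the chute's frame: the tray's front edge comes to rest against it, the tray's origin then being at about x 130.
- flap_mid (a point): Point on top of the orange flap, mid-length, 60 mm from its hinge and 100 mm from the lane's centre line. In the chute's frame, mm, the flap covers x -200 to 85, y 56 to 156; it is hinged along its far edge (axis parallel to x, y 160, z 37.5; blocks at its ends). Released, its top rises from the hinge to 65 at the lane's edge; fully down it is level at 40 all over.
- gate (a joint): Gate angle, rad; flap and steel stop are one sprung piece. 0 = flap up, stop 15 to 26 mm above the lane floor (closed, its rest state); grows as the flap is pressed, to 0.24 at the limit. Below about 0.16 the stop stands above the floor. The tray cannot push it open. Pressing 60 mm from the hinge takes about 3 to 6 N. A fingertip can slide along the flap in x at one height and keep it open.
- stop_top (a point): Middle of the top edge of the gate's steel stop. It rises through a slot in the lane floor at x 26 to 34, y -10 to 36 mm in the chute's frame.
- tray: Blue slide tray, loose in the lane, 110 mm long (x), 72 wide (y), about 0.15 kg. Origin at the centre of its underside, +x forwards along the lane. Front edge 20 mm high at x +54. At its rear stands the push plate, 64 wide, 5 thick, 46 high, rear face at x -55; push there.
- cube: Grey mortar specimen cube, 51 x 50 x 51 mm, 0.25 kg, standing loose in the tray's nest. Origin at the centre of its underside; about 11 mm ahead of the tray's centre and 6 mm above the tray's underside.
- brush: Bystander: flat brush with wooden handle lying flat, 200 x 40 mm, 12 high. Origin at the centre of its underside.
- brass_mould: Bystander: brass mould, 62 mm wide, 60 high. Origin at the centre of its underside.
- small_weight: Bystander: small white knobbed calibration weight, 24 mm wide, 34 high. Origin at the centre of its underside.
- cal_weight: Bystander: white knobbed calibration weight, 30 mm wide, 42 high. Origin at the centre of its underside.
- spare_cube: Bystander: second grey mortar cube, 50 mm, standing on the worktop. Origin at the centre of its underside.
- ring_b: Bystander: dark steel drum, 49 mm wide, 37 high. Origin at the centre of its underside.
Things that resemble listed ones, but are neither listed nor needed, are in the scene too. Leave any turquoise look-alike of the cube alone.

How it is judged:
By the outcome, as a careful person would: the job done as asked, in the order asked, and still so for the second after the job is handed in, with the robot touching nothing.
It also fails if it takes over 38 s, if anything falls off the work surface, if the arm or the gripper's body presses on something with over 40 N, if the wrist force passes 120 N, or if a joint passes its speed limit or range.

ROBOT

A 6-joint arm with a two-finger parallel gripper is mounted at the origin on a cart in front of the work surface, level with it; the furniture and walls round the work are solid. World frame = base frame: x ahead of the robot, y to its left, z up, the work surface at z = 0. Lengths are in m, angles in rad, forces in N, time in s.
With the tool pointing down it reaches from about 0.425 to 0.95 m from the base axis. Payload 3.5 kg.
Tool frame: the origin (TCP) lies midway between the tips of the shut fingers; the grasp point (between the pads) lies 19 mm behind it; z points along the fingers, y is the direction in which the jaws open and shut (so a half turn about z gives the same grasp; the last joint's range is limited). The gripper opens to 85 mm and grips with 20 to 120 N. Pads are 22 mm wide; open, the fingers measure 114 mm over their backs; the gripper's body (76 mm by 85 mm) begins 54 mm behind the grasp point. The pads swing forward as they close: fully open they stand 13 mm farther back than shut.
Start: joints at [1.075, 0.286, 1.577, -0, 1.279, -0.15], TCP at [0.229, 0.635, 0.231] pointing down, gripper open.
Joint ranges: [-2.77, 2.77], [-0.9, 2.22], [0.21, 2.48], [-1.53, 4.67], [0.24, 2.81], [-2.84, 2.84]. Speed limits (rad/s): [2.79, 2.79, 3.14, 3.14, 3.14, 3.14].

INTERFACE

Orientations are given as a unit quaternion [x, y, z, w].
In Python, from plant import * gives the robot as it stands.
- The arm moves only by the shell command python3 -m jog 'ROWS' [FORCE]. ROWS is a JSON object of lists of equal length, an entry for each row: "travel": the shift along the world's x, y, z in mm, a list of three; "dr": the turn, a rotation vector about the world's x, y, z in degrees, a list of three; "jaw": the closure in counts, from 0 (fully open) to 255 (shut). In form: {"travel": [[x, y, z], ...], "dr": [[wx, wy, wz], ...], "jaw": [jaw, ...]}. A call has 1 to 5 rows; each row shifts and turns the commanded pose from where the row before left it; what a row does not reach is not made up. A row lasts 1/12 s, in which the tool goes at most 41.7 mm and 7.16 degrees, less where a joint would pass 70% of its speed; a pose out of reach is approached as far as the arm can. A call is refused whole if a number of a shift passes 41.7 or a number of a turn 7.16, either way. A call with a gripper value outside its range is refused whole. The fingers move at their own pace and stop on an object; FORCE is the grip in N (left out, the last holds). Time passes only in rows, so rows that do not move let the fingers close. It gives the time, the measured TCP pose, the force and the opening at its end, in the units of the state.
- get_state(): the state, without advancing time (a new reading comes with each control period).
- read_camera(name): name is "side" or "top" or "wrist"; returns the picture (400x640x3 uint8, red, green, blue); there is no depth.
- camera_info(name): a dict with "K" (3x3 intrinsics, pixels), "k1" (the pictures are not rectified: a ray, as slopes to the right and down, at radius r is drawn at 1 + k1 r^2 times it, then the intrinsics apply), "R" (3x3) and "t" (3): a world point X has camera coordinates R X + t; the wrist camera has in their place "mount" (4x4, takes a point from camera to tool coordinates, whose origin is the TCP and whose axes are the flange's). Camera axes: x right, y down, z forward; pixel columns grow to the right and rows downward; lengths in m; the calibration is good to about 2 mm. A picture is of the moment at which its call begins: read the wrist's pose just before it. camera_info takes no time and is no camera call.
- sign_off(): hands the job in, once; it reports no verdict.
The state is a dict: "time": time; "qpos": joint angles; "dq": joint speeds; "joint_efforts": joint torques, N m; "eef_pos": TCP position; "tcp_rot": TCP orientation; "contact_force": force on the tool from outside, world axes, zero at the start; "wrist_torque": the same for the moment, N m; "opening": opening from 0.0 (shut) to 1.0 (fully open).
Only numpy, scipy, OpenCV 4.12 (cv2) and the standard library are available. Lean on these libraries where they do the work, as an engineer would, in place of code of your own. Each camera call takes 0.05 s, during which the arm holds its last target. There are 200 camera calls.

## Working session

There is one attempt and no reset: what is moved stays moved. The work goes in short steps, Python scripts to look and compute and a shell command to move; the robot and the scene stay as the last step left them, time stands still between calls to the robot, and variables do not carry over. Pictures are saved under pics/ and viewed, about 8 in all and at most 12, crops included, and the job is handed in when it is done.

```bash
mkdir -p pics; ls; cat > h.py <<'E'
from plant import *
import numpy as np, cv2
from scipy.spatial.transform import Rotation as Ro
def cam(name, st=None):
    c=camera_info(name)
    K=np.array(c["K"]);k1=c["k1"]
    if "mount" in c:
        st=st or get_state(); T=np.eye(4);T[:3,:3]=Ro.from_quat(st["tcp_rot"]).as_matrix();T[:3,3]=st["eef_pos"]
        W=np.linalg.inv(T@np.array(c["mount"]));R,t=W[:3,:3],W[:3,3]
    else: R,t=np.array(c["R"]),np.array(c["t"])
    return K,np.array([k1,0,0,0.]),R,t
def ray(C,uv):
    K,D,R,t=C
    p=cv2.undistortPoints(np.array(uv,float).reshape(-1,1,2),K,D).reshape(-1,2)
    d=np.c_[p,np.ones(len(p))]@R
    return -R.T@t, d
def plane(C,uv,z):
    o,d=ray(C,uv); return o+d*((z-o[2])/d[:,2])[:,None]
def proj(C,X):
    K,D,R,t=C
    return cv2.projectPoints(np.array(X,float).reshape(-1,1,3),cv2.Rodrigues(R)[0],t,K,D)[0].reshape(-1,2)
def tri(C1,u1,C2,u2):
    o1,d1=ray(C1,u1);o2,d2=ray(C2,u2);d1=d1[0];d2=d2[0]
    s=np.linalg.lstsq(np.c_[d1,-d2],o2-o1,rcond=None)[0]
    a=o1+s[0]*d1;b=o2+s[1]*d2
    return (a+b)/2,np.linalg.norm(a-b)
E
python3 - <<'E'
from h import *
print(get_state())
for n in ("top","side","wrist"):
    im=read_camera(n);cv2.imwrite(f"pics/{n}0.png",im[:,:,::-1])
    c=camera_info(n);print(n,c)
E
```

```text
pics
{'time': 0.0, 'qpos': array([ 1.07498637e+00,  2.87188189e-01,  1.57819505e+00,  1.40951234e-05,
        1.27861019e+00, -1.50001197e-01]), 'dq': array([-0.00084067, -0.00092236,  0.00078634, -0.00125888, -0.00139693,
       -0.00101175]), 'joint_efforts': array([-1.19636838e-04, -4.05999005e+01, -2.92617774e+01, -1.48796667e-04,
        5.96650323e-03,  1.08391461e-06]), 'eef_pos': array([0.22844525, 0.63445873, 0.2299224 ]), 'tcp_rot': array([ 1.72046026e-01,  9.85088181e-01, -1.13620623e-03, -3.87308224e-04]), 'contact_force': array([ 0.6547776 , -0.63717207, -0.25041773]), 'wrist_torque': array([ 0.01334743, -0.02341049,  0.00153528]), 'opening': 0.9977728474920371}
top {'K': array([[433.1032009 ,   0.        , 318.73099602],
       [  0.        , 433.1032009 , 200.05021861],
       [  0.        ,   0.        ,   1.        ]]), 'k1': -0.06444298935038058, 'R': array([[-1.28543817e-02, -9.99917379e-01, -2.26185598e-05],
       [-9.92281423e-01,  1.27590083e-02, -1.23348227e-01],
       [ 1.23338324e-01, -1.56312121e-03, -9.92363449e-01]]), 't': array([-0.02278388,  0.49827484
[... 260 characters left out ...]
 ],
       [-0.21499635, -0.44226732, -0.87073313],
       [ 0.37555394,  0.78558467, -0.49174786]]), 't': array([-0.46566779,  0.17729691,  1.15864799])}
wrist {'K': array([[343.37927436,   0.        , 310.1892838 ],
       [  0.        , 343.37927436, 200.53589868],
       [  0.        ,   0.        ,   1.        ]]), 'k1': -0.06358026394728826, 'mount': array([[-2.10515972e-04, -9.47903708e-01, -3.18556928e-01,
         8.09406638e-02],
       [ 9.99999678e-01,  4.69496388e-05, -8.00546523e-04,
         1.90875614e-04],
       [ 7.73797150e-04, -3.18556994e-01,  9.47903393e-01,
        -1.42894143e-01],
       [ 0.00000000e+00,  0.00000000e+00,  0.00000000e+00,
         1.00000000e+00]])}
```

View pics/top0.png

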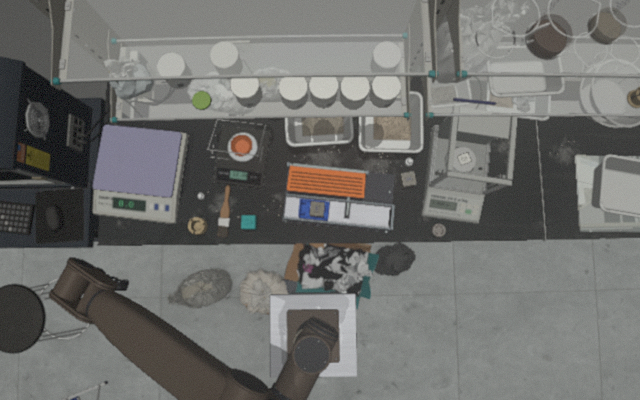

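View pics/side0.png

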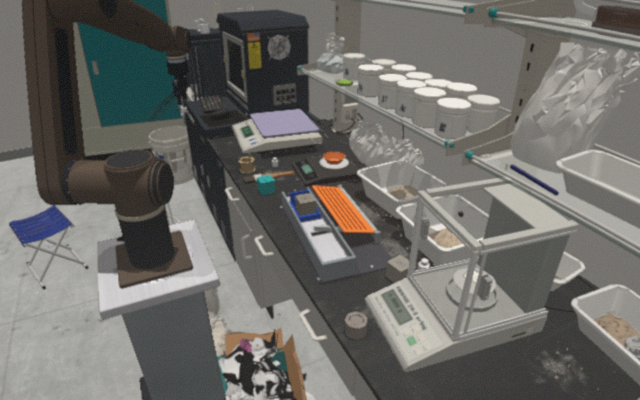

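```bash
python3 - <<'E'
import cv2,numpy as np
a=cv2.imread("pics/top0.png")[150:240,270:410]; b=cv2.imread("pics/side0.png")[170:280,270:400]
a=cv2.resize(a,(784,504),interpolation=cv2.INTER_CUBIC);cv2.imwrite("pics/topc.png",a)
b=cv2.resize(b,(702,594),interpolation=cv2.INTER_CUBIC);cv2.imwrite("pics/sidec.png",b)
E
```

```text
(no output)
```

View pics/topc.png

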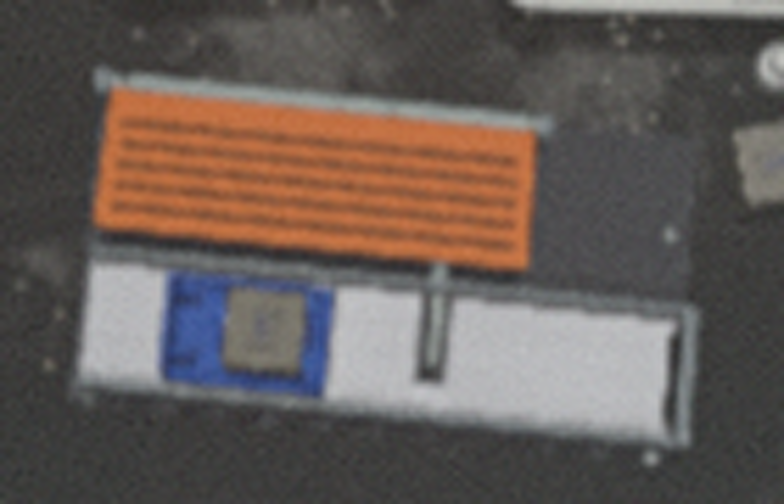

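View pics/sidec.png

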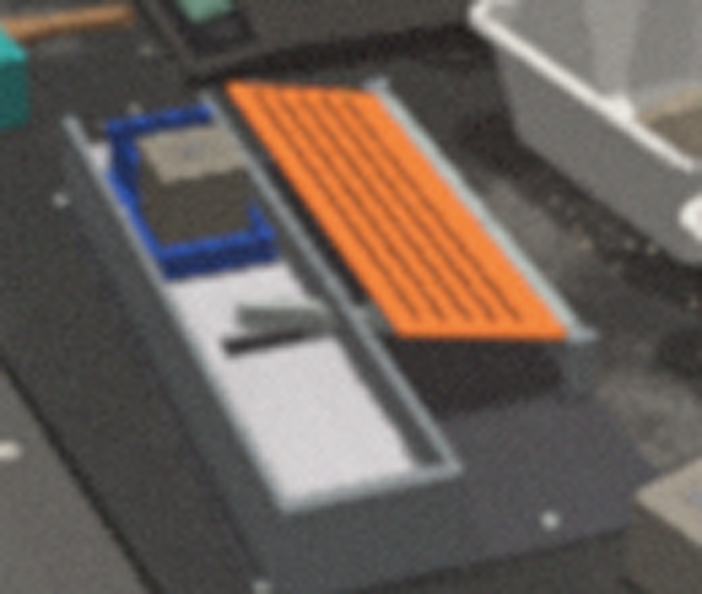

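```bash
cat > fit.py <<'E'
from h import *
from scipy.optimize import least_squares
def orange(im):
    h=cv2.cvtColor(im,cv2.COLOR_RGB2HSV);m=((h[:,:,0]>4)&(h[:,:,0]<16)&(h[:,:,1]>150)&(h[:,:,2]>90)).astype(np.uint8)
    m=cv2.morphologyEx(m,cv2.MORPH_CLOSE,np.ones((5,5)));n,l,s,c=cv2.connectedComponentsWithStats(m)
    k=1+s[1:,4].argmax();cn=cv2.findContours((l==k).astype(np.uint8),0,1)[0][0]
    return cv2.approxPolyDP(cv2.convexHull(cn),4,True).reshape(-1,2)
E
python3 - <<'E'
from fit import *
P={n:cv2.imread(f"pics/{n}0.png")[:,:,::-1] for n in("top","side")}
C={n:cam(n) for n in P}
for n in P: print(n,orange(np.ascontiguousarray(P[n])).tolist())
# hand-read corners from crops: flap nl,nr,fr,fl
tc=np.array([[95,228],[528,269],[537,130],[110,88]])/5.6+[270,150]-.4
sc=np.array([[228,84],[402,335],[568,336],[372,90]])/5.4+[270,170]-.4
X=[]
for a,b in zip(tc,sc):
    p,e=tri(C["top"],a,C["side"],b);X.append(p);print("tri",p.round(4),"gap",round(e,4))
X=np.array(X)
M=np.array([[-200,56,65],[85,56,65],[85,156,41],[-200,156,41]])/1e3
# planar pose by ray at known heights (both views)
def pose(p,m): return np.c_[m[:,0]*np.cos(p[2])-m[:,1]*np.sin(p[2])+p[0],m[:,0]*np.sin(p[2])+m[:,1]*np.cos(p[2])+p[1],m[:,2]]
for names in(["top"],["side"],["top","side"]):
    f=lambda p:np.concatenate([(proj(C[n],pose(p,M))-(tc if n=="top" else sc)).ravel() for n in names])
    r=least_squares(f,[0.6,0,-1.6],x_scale=[.1,.1,.1]);print(names,r.x.round(4),np.abs(r.fun).max().round(2))
p=r.x
inv=lambda W:np.c_[(W[:,0]-p[0])*np.cos(p[2])+(W[:,1]-p[1])*np.sin(p[2]),-(W[:,0]-p[0])*np.sin(p[2])+(W[:,1]-p[1])*np.cos(p[2])]
# cube top corners, z 36+6+51 ; tray front/back corners; end pad; lane corners
cu=np.array([[228,288],[308,293],[300,374],[222,370]])/5.6+[270,150]-.4
print("cube",inv(plane(C["top"],cu,.093)).round(4).tolist())
tr=np.array([[336,290],[325,396]])/5.6+[270,150]-.4
print("trayfront z56",inv(plane(C["top"],tr,.056)).round(4).tolist())
rr=np.array([[170,272],[162,380]])/5.6+[270,150]-.4
print("plate rear z82",inv(plane(C["top"],rr,.082)).round(4).tolist())
pd=np.array([[672,316],[664,430]])/5.6+[270,150]-.4
print("pad/floor z62",inv(plane(C["top"],pd,.062)).round(4).tolist())
cs=np.array([[137,133],[215,128],[255,172],[165,180]])/5.4+[270,170]-.4
print("cube side",inv(plane(C["side"],cs,.093)).round(4).tolist())
wl=np.array([[456,468],[286,507],[70,118]])/5.4+[270,170]-.4
print("wall top corners side z62",inv(plane(C["side"],wl,.062)).round(4).tolist())
for nm,a,b in (("cubetop FR?",[308,293],[255,172]),("walltop end far",[695,308],[458,466]),("cube fl",[228,288],[215,128])):
    print(nm,tri(C["top"],np.array(a)/5.6+[270,150]-.4,C["side"],np.array(b)/5.4+[270,170]-.4))
E
```

```text
top [[290, 167], [364, 174], [363, 196], [290, 190]]
side [[312, 185], [339, 188], [373, 232], [343, 231]]
tri [0.5317 0.0876 0.066 ] gap 0.0017
tri [ 0.5007 -0.1942  0.0629] gap 0.0001
tri [ 0.5965 -0.2049  0.0401] gap 0.0013
tri [0.6286 0.0792 0.0432] gap 0.0002
['top'] [ 0.4528 -0.1035 -1.68  ] 0.44
['side'] [ 0.4525 -0.1034 -1.6845] 0.78
['top', 'side'] [ 0.4526 -0.1034 -1.6824] 0.83
cube [[-0.1076, 0.0226], [-0.0564, 0.0244], [-0.0565, -0.0277], [-0.1061, -0.0301]]
trayfront z56 [[-0.0383, 0.0327], [-0.0388, -0.0372]]
plate rear z82 [[-0.1462, 0.0306], [-0.1441, -0.0393]]
pad/floor z62 [[0.1813, 0.0365], [0.182, -0.0381]]
cube side [[-0.1117, -0.0247], [-0.1025, 0.0187], [-0.048, 0.024], [-0.0562, -0.0251]]
wall top corners side z62 [[0.1949, 0.0404], [0.1956, -0.0449], [-0.1963, -0.0428]]
cubetop FR? (array([ 0.4846383 , -0.05039575,  0.08797162]), np.float64(0.001778264718388149))
walltop end far (array([ 0.47281069, -0.30223375,  0.06321629]), np.float64(0.0018490518199377965))
cube fl (array([0.48632282, 0.00155762, 0.08969188]), np.float64(0.0024526334037987983))
```

```bash

python3 -m jog '{"travel":[[10,-20,0],[16,-32,0],[16,-32,0],[16,-32,0],[16,-32,0]],"dr":[[0,0,-4],[0,0,-4.5],[0,0,-4.5],[0,0,-4.5],[0,0,-4.5]],"jaw":[0,0,0,0,0]}'
python3 -m jog '{"travel":[[16,-32,0],[16,-32,0],[16,-32,0],[16,-32,0],[16,-32,0]],"dr":[[0,0,-4.5],[0,0,-4.5],[0,0,-4.5],[0,0,-4.5],[0,0,-4.5]],"jaw":[0,0,0,0,0]}'
python3 -m jog '{"travel":[[16,-32,0],[16,-32,0],[16,-32,0],[16,-32,0],[16,-32,0]],"dr":[[0,0,-4.5],[0,0,-4.5],[0,0,-4.5],[0,0,-4.5],[0,0,-4.5]],"jaw":[0,0,0,0,0]}'
python3 -m jog '{"travel":[[16,-32,-20],[16,-32,-20],[16,-32,-20],[11,-8,-20],[0,0,0]],"dr":[[0,0,-4.5],[0,0,-4.5],[0,0,0],[0,0,0],[0,0,0]],"jaw":[0,0,0,0,0]}'
python3 - <<'E'
from h import *
s=get_state();print(s["time"],s["eef_pos"],s["tcp_rot"],s["contact_force"],s["opening"])
print(Ro.from_quat(s["tcp_rot"]).as_matrix().round(4))
im=read_camera("wrist");cv2.imwrite("pics/w1.png",im[:,:,::-1]);im=read_camera("top");cv2.imwrite("pics/t1.png",im[:,:,::-1])
E
```

```text
time: 0.57
eef_pos: [0.3029, 0.4855, 0.2308]
tcp_rot: [0.358, 0.934, -0.0, -0.0]
contact_force: [0.5, 0.0, 0.3]
opening: 1.001
time: 0.98
eef_pos: [0.3829, 0.3254, 0.2311]
tcp_rot: [0.534, 0.846, -0.0, -0.0]
contact_force: [1.1, -0.1, 0.3]
opening: 1.001
time: 1.4
eef_pos: [0.463, 0.1653, 0.2312]
tcp_rot: [0.689, 0.725, 0.0, -0.0]
contact_force: [0.8, 0.3, 1.0]
opening: 1.001
time: 1.82
eef_pos: [0.5204, 0.0606, 0.1467]
tcp_rot: [0.743, 0.669, -0.003, -0.003]
contact_force: [-1.5, -0.1, -0.9]
opening: 1.003
1.8167 [0.52039401 0.06057661 0.14671767] [ 0.74346303  0.6687663  -0.00275182 -0.00260328] [-1.49193958 -0.13498517 -0.90527762] 1.0025781914847185
[[ 1.055e-01  9.944e-01 -7.600e-03]
 [ 9.944e-01 -1.055e-01  2.000e-04]
 [-6.000e-04 -7.600e-03 -1.000e+00]]
```

View pics/w1.png

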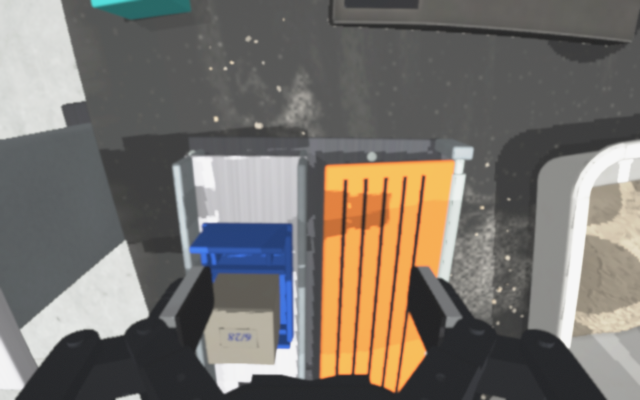

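```bash
cat >> fit.py <<'E'
p=np.array([0.4526,-0.1034,-1.6824])
def inv(W): 
    W=np.atleast_2d(W);return np.c_[(W[:,0]-p[0])*np.cos(p[2])+(W[:,1]-p[1])*np.sin(p[2]),-(W[:,0]-p[0])*np.sin(p[2])+(W[:,1]-p[1])*np.cos(p[2]),W[:,2]]*1000
def fwd(m): m=np.atleast_2d(m)/1000;return np.c_[m[:,0]*np.cos(p[2])-m[:,1]*np.sin(p[2])+p[0],m[:,0]*np.sin(p[2])+m[:,1]*np.cos(p[2])+p[1],m[:,2]]
E
python3 - <<'E'
from fit import *
s=get_state();C=cam("wrist",s)
print("tcp chute",inv(s["eef_pos"]).round(1), "toolY deg",np.degrees(np.arctan2(*Ro.from_quat(s["tcp_rot"]).as_matrix()[[1,0],1])),"want",np.degrees(p[2])+90)
im=cv2.imread("pics/w1.png")
print("flap nl,fl",proj(C,fwd([[-200,56,65],[-200,156,41]])).round(1).tolist())
print("plate rear top corners pred",proj(C,fwd([[-147.5,-32,82],[-147.5,32,82]])).round(1).tolist())
hs=cv2.cvtColor(im,cv2.COLOR_BGR2HSV);m=((hs[:,:,0]>100)&(hs[:,:,0]<125)&(hs[:,:,1]>150)).astype(np.uint8)
ys,xs=np.nonzero(m);print("blue bbox",xs.min(),xs.max(),ys.min())
for u in (215,250,285): 
    v=np.nonzero(m[:,u])[0].min();print(u,v,inv(plane(C,[u,v],.082)).round(1))
print("wall entrance tops",inv(plane(C,[[178,163],[302,158]],.062)).round(1).tolist())
cv2.imwrite("pics/w1c.png",cv2.resize(im[130:330,160:480],(800,500)))
E
```

```text
tcp chute [[-172.8   49.4  150.3]] toolY deg -5.877054055399636 want -6.3944194528097
flap nl,fl [[319.3, 169.8], [450.7, 164.0]]
plate rear top corners pred [[190.6, 249.2], [283.4, 250.4]]
blue bbox 190 291 224
215 224 [[-166.5  -13.4   82. ]]
250 225 [[-166.   10.   82.]]
285 225 [[-166.3   33.4   82. ]]
wall entrance tops [[-203.4, -41.8, 62.0], [-207.4, 44.2, 62.0]]
```

View pics/w1c.png

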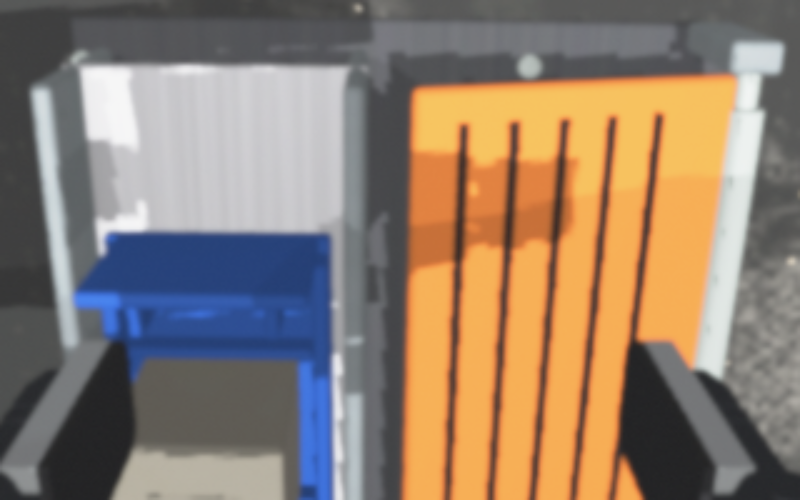

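The picture shows the plate's rear top edge at about (191–287, 248), matching the prediction. The flap's near corner is at (325,165), and both fingers straddle the wall. I'm descending behind the tray.

```bash

python3 -m jog '{"travel":[[2,0,-20],[0,0,-25],[0,0,-25],[0,0,-12],[0,0,0]],"dr":[[0,0,-0.5],[0,0,0],[0,0,0],[0,0,0],[0,0,0]],"jaw":[0,0,0,0,0]}'
python3 -m jog '{"travel":[[0,0,-4],[0,0,-4],[0,0,0]],"dr":[[0,0,0],[0,0,0],[0,0,0]],"jaw":[0,0,0]}'
python3 -m jog '{"travel":[[0,0,-4],[0,0,-4],[0,0,0]],"dr":[[0,0,0],[0,0,0],[0,0,0]],"jaw":[0,0,0]}'
```

```text
time: 2.33
eef_pos: [0.5215, 0.0642, 0.0674]
tcp_rot: [0.744, 0.668, -0.002, -0.002]
contact_force: [-0.3, -0.1, 0.2]
opening: 1.0
time: 2.58
eef_pos: [0.5245, 0.0633, 0.0623]
tcp_rot: [0.745, 0.667, 0.001, 0.001]
contact_force: [0.4, -0.0, 0.3]
opening: 0.999
time: 2.83
eef_pos: [0.5235, 0.063, 0.0529]
tcp_rot: [0.745, 0.667, -0.0, -0.0]
contact_force: [0.3, 0.2, 0.3]
opening: 0.996
```

```bash

python3 -m jog '{"travel":[[0,0,-4],[0,0,-4],[0,0,0]],"dr":[[0,0,0],[0,0,0],[0,0,0]],"jaw":[0,0,0]}'
python3 -m jog '{"travel":[[0,0,-4],[0,0,-2],[0,0,0]],"dr":[[0,0,0],[0,0,0],[0,0,0]],"jaw":[0,0,0]}'
python3 -m jog '{"travel":[[0,0,-4],[0,0,0]],"dr":[[0,0,0],[0,0,0]],"jaw":[0,0]}'
```

```text
time: 3.08
eef_pos: [0.523, 0.063, 0.0443]
tcp_rot: [0.745, 0.667, -0.001, -0.001]
contact_force: [-0.9, 0.0, -0.3]
opening: 1.001
time: 3.33
eef_pos: [0.5239, 0.0631, 0.0394]
tcp_rot: [0.745, 0.667, -0.0, -0.0]
contact_force: [-1.8, 0.3, 3.8]
opening: 1.0
time: 3.5
eef_pos: [0.5245, 0.063, 0.0357]
tcp_rot: [0.745, 0.667, 0.001, 0.001]
contact_force: [-1.4, 0.2, 5.1]
opening: 1.002
```

```bash

python3 -m jog '{"travel":[[0,0,-3],[0,0,-3],[0,0,0]],"dr":[[0,0,0],[0,0,0],[0,0,0]],"jaw":[0,0,0]}'
python3 -m jog '{"travel":[[0,0,-1],[0,0,0]],"dr":[[0,0,0],[0,0,0]],"jaw":[0,0]}'
python3 -m jog '{"travel":[[0,0,-1],[0,0,0]],"dr":[[0,0,0],[0,0,0]],"jaw":[0,0]}'
python3 - <<'E'
from fit import *
s=get_state();print(s["contact_force"],s["wrist_torque"],inv(s["eef_pos"]).round(1),Ro.from_quat(s["tcp_rot"]).as_matrix().round(4)[2])
E
```

```text
time: 3.75
eef_pos: [0.5239, 0.0631, 0.0296]
tcp_rot: [0.745, 0.667, 0.0, 0.0]
contact_force: [-1.9, 0.4, 6.5]
opening: 1.002
time: 3.92
eef_pos: [0.5239, 0.0631, 0.0288]
tcp_rot: [0.745, 0.667, 0.0, 0.0]
contact_force: [-2.2, 0.4, 5.8]
opening: 0.998
time: 4.08
eef_pos: [0.5238, 0.0631, 0.0279]
tcp_rot: [0.745, 0.667, -0.0, -0.0]
contact_force: [-3.6, 0.4, 6.9]
opening: 1.002
[-3.60225097  0.36995573  6.90327362] [-0.03686985  0.21131881  0.01533097] [[-173.4   52.2   27.9]] [ 0.e+00 -1.e-04 -1.e+00]
```

```bash

python3 -m jog '{"travel":[[0,0,-0.7],[0,0,0]],"dr":[[0,0,0],[0,0,0]],"jaw":[0,0]}'
python3 -m jog '{"travel":[[0,0,-0.7],[0,0,0]],"dr":[[0,0,0],[0,0,0]],"jaw":[0,0]}'
python3 - <<'E'
from fit import *
s=get_state();print(s["contact_force"],s["wrist_torque"],s["eef_pos"])
for n in("side","wrist"): cv2.imwrite(f"pics/{n}2.png",read_camera(n)[:,:,::-1])
a=cv2.imread("pics/side2.png")[160:280,270:400];cv2.imwrite("pics/side2c.png",cv2.resize(a,(650,600),interpolation=cv2.INTER_CUBIC))
E
```

```text
time: 4.25
eef_pos: [0.5238, 0.0631, 0.0272]
tcp_rot: [0.745, 0.667, -0.0, -0.0]
contact_force: [-3.3, -0.8, 6.4]
opening: 1.005
time: 4.42
eef_pos: [0.5238, 0.0631, 0.0268]
tcp_rot: [0.745, 0.667, -0.0, -0.0]
contact_force: [-4.7, 0.6, 7.9]
opening: 1.001
[-4.67155378  0.58689533  7.93204548] [ 0.08004771  0.24687517 -0.03712626] [0.5237731  0.06310782 0.02675952]
```

View pics/side2c.png

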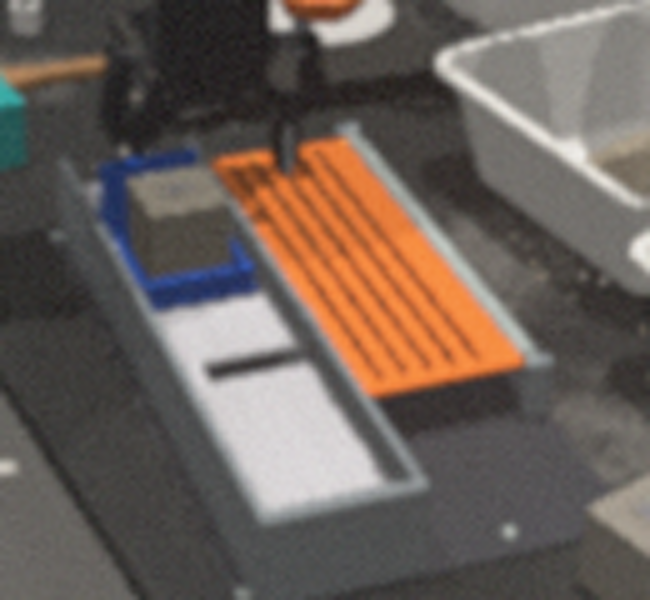

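```bash

python3 -m jog '{"travel":[[0,0,-0.7],[0,0,0]],"dr":[[0,0,0],[0,0,0]],"jaw":[0,0]}'
python3 -m jog '{"travel":[[0,0,-0.7],[0,0,0],[0,0,0]],"dr":[[0,0,0],[0,0,0],[0,0,0]],"jaw":[0,0,0]}'
python3 - <<'E'
from fit import *
s=get_state();print(s["contact_force"],s["wrist_torque"],s["eef_pos"])
E
```

```text
time: 4.68
eef_pos: [0.5238, 0.0631, 0.0266]
tcp_rot: [0.745, 0.667, -0.0, -0.0]
contact_force: [-6.7, 0.7, 11.4]
opening: 0.999
time: 4.93
eef_pos: [0.5239, 0.0631, 0.0265]
tcp_rot: [0.745, 0.667, -0.0, -0.0]
contact_force: [-8.9, 0.2, 14.6]
opening: 1.003
[-8.90107456  0.17556515 14.58315632] [-0.0068218   0.67811048 -0.01382096] [0.52387708 0.06313884 0.02652614]
```

```bash

python3 -m jog '{"travel":[[-0.3,-3,0],[-0.4,-4,0],[-0.4,-4,0],[-0.4,-4,0],[-0.4,-4,0]],"dr":[[0,0,0],[0,0,0],[0,0,0],[0,0,0],[0,0,0]],"jaw":[0,0,0,0,0]}'
python3 -m jog '{"travel":[[-0.5,-4,0],[-0.5,-4,0],[-0.5,-4,0],[-0.5,-4,0],[-0.4,-4,0]],"dr":[[0,0,0],[0,0,0],[0,0,0],[0,0,0],[0,0,0]],"jaw":[0,0,0,0,0]}'
python3 - <<'E'
from fit import *
s=get_state();print(s["contact_force"],s["wrist_torque"],inv(s["eef_pos"]))
E
```

```text
time: 5.35
eef_pos: [0.5244, 0.0454, 0.0266]
tcp_rot: [0.745, 0.667, 0.003, 0.001]
contact_force: [0.6, 7.6, 6.8]
opening: 1.001
time: 5.77
eef_pos: [0.522, 0.0254, 0.0266]
tcp_rot: [0.745, 0.667, 0.003, 0.001]
contact_force: [0.8, 7.5, 7.4]
opening: 1.004
[0.79599869 7.52208752 7.43690222] [ 1.08017332 -0.41710332  0.04263923] [[-135.72429851   54.64921824   26.57442644]]
```

```bash

python3 -m jog '{"travel":[[0,0,-0.8],[0,0,0]],"dr":[[0,0,0],[0,0,0]],"jaw":[0,0]}'
python3 -m jog '{"travel":[[-0.5,-4,-0.8],[-0.5,-4,0],[-0.5,-4,0]],"dr":[[0,0,0],[0,0,0],[0,0,0]],"jaw":[0,0,0]}'
python3 - <<'E'
from fit import *
s=get_state();print(s["contact_force"],s["wrist_torque"],inv(s["eef_pos"]),Ro.from_quat(s["tcp_rot"]).as_matrix().round(4)[2])
cv2.imwrite("pics/side3.png",read_camera("side")[:,:,::-1])
E
```

```text
time: 5.93
eef_pos: [0.522, 0.0248, 0.0264]
tcp_rot: [0.745, 0.667, 0.002, 0.001]
contact_force: [-1.8, 4.6, 12.9]
opening: 1.002
time: 6.18
eef_pos: [0.5218, 0.014, 0.0265]
tcp_rot: [0.746, 0.666, 0.004, 0.001]
contact_force: [2.1, 10.9, 12.6]
opening: 1.004
[ 2.06756867 10.85350327 12.64469728] [ 1.39263093 -0.13790164 -0.10308538] [[-124.39810756   55.66186506   26.45326148]] [ 0.0048  0.0079 -1.    ]
```

```bash

python3 -m jog '{"travel":[[-0.9,-5,0],[-0.9,-6,0],[-0.9,-6,0],[-0.9,-6,0],[-0.9,-6,0]],"dr":[[0,0,0],[0,0,0],[0,0,0],[0,0,0],[0,0,0]],"jaw":[0,0,0,0,0]}'
python3 - <<'E'
from fit import *
s=get_state();print(s["contact_force"],s["wrist_torque"],inv(s["eef_pos"]),Ro.from_quat(s["tcp_rot"]).as_matrix().round(4)[2])
cv2.imwrite("pics/side4.png",read_camera("side")[:,:,::-1])
a=cv2.imread("pics/side4.png")[160:280,270:400];cv2.imwrite("pics/side4c.png",cv2.resize(a,(650,600),interpolation=cv2.INTER_CUBIC))
E
```

```text
time: 6.65
eef_pos: [0.5174, -0.0153, 0.0265]
tcp_rot: [0.746, 0.666, 0.004, 0.002]
contact_force: [2.2, 10.9, 13.6]
opening: 1.001
[ 2.1841181  10.92968259 13.59542132] [ 1.40566916 -0.15956144 -0.07859973] [[-94.7806151   54.5595982   26.47345649]] [ 0.0045  0.0081 -1.    ]
```

View pics/side4c.png

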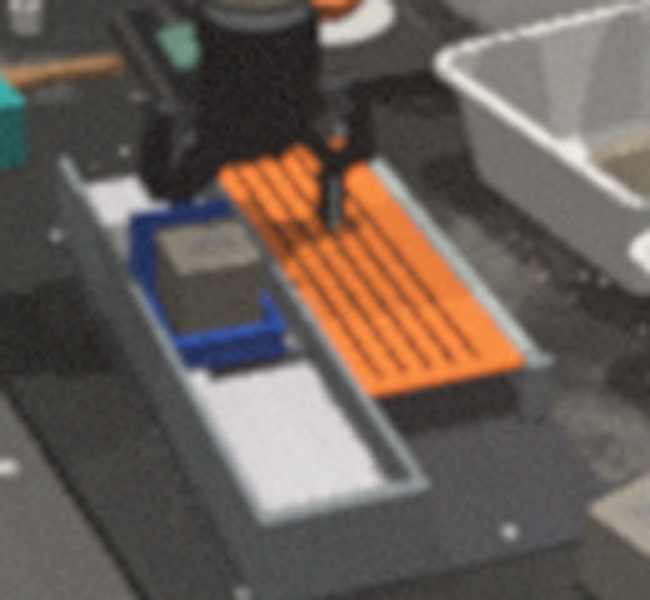

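The tray is sliding straight with its front edge almost at the slot, and the stop is below the floor. I'm carrying on with the push.

```bash

python3 -m jog '{"travel":[[-0.7,-6,0],[-0.8,-7,0],[-0.8,-7,0],[-0.8,-7,0],[-0.8,-7,0]],"dr":[[0,0,0],[0,0,0],[0,0,0],[0,0,0],[0,0,0]],"jaw":[0,0,0,0,0]}'
python3 -m jog '{"travel":[[-0.8,-7,0],[-0.8,-7,0],[-0.8,-7,0],[-0.8,-7,0],[-0.8,-7,0]],"dr":[[0,0,0],[0,0,0],[0,0,0],[0,0,0],[0,0,0]],"jaw":[0,0,0,0,0]}'
python3 - <<'E'
from fit import *
s=get_state();print(s["contact_force"],inv(s["eef_pos"]),Ro.from_quat(s["tcp_rot"]).as_matrix().round(4)[2])
E
```

```text
time: 7.12
eef_pos: [0.5133, -0.0494, 0.0264]
tcp_rot: [0.746, 0.666, 0.004, 0.001]
contact_force: [1.6, 12.1, 14.2]
opening: 1.003
time: 7.53
eef_pos: [0.5092, -0.0844, 0.0264]
tcp_rot: [0.746, 0.666, 0.004, 0.001]
contact_force: [1.1, 12.7, 15.9]
opening: 1.003
[ 1.06939671 12.72284144 15.91674288] [[-25.16131177  54.15539826  26.42274681]] [ 0.0042  0.0072 -1.    ]
```

```bash

python3 -m jog '{"travel":[[-0.8,-7,0],[-0.8,-7,0],[-0.8,-7,0],[-0.8,-7,0],[-0.8,-7,0]],"dr":[[0,0,0],[0,0,0],[0,0,0],[0,0,0],[0,0,0]],"jaw":[0,0,0,0,0]}'
python3 -m jog '{"travel":[[-0.8,-7,0],[-0.8,-7,0],[-0.8,-7,0],[-0.7,-6,0],[-0.4,-4,0]],"dr":[[0,0,0],[0,0,0],[0,0,0],[0,0,0],[0,0,0]],"jaw":[0,0,0,0,0]}'
python3 - <<'E'
from fit import *
s=get_state();print(s["contact_force"],inv(s["eef_pos"]),Ro.from_quat(s["tcp_rot"]).as_matrix().round(4)[2])
E
```

```text
time: 7.95
eef_pos: [0.5051, -0.1194, 0.0264]
tcp_rot: [0.746, 0.666, 0.004, 0.001]
contact_force: [2.6, 12.8, 16.5]
opening: 1.0
time: 8.37
eef_pos: [0.5015, -0.1507, 0.0264]
tcp_rot: [0.746, 0.666, 0.004, 0.001]
contact_force: [2.4, 12.9, 16.1]
opening: 0.998
[ 2.40368089 12.93901898 16.11134267] [[41.57685796 53.89260513 26.39018311]] [ 0.0036  0.0066 -1.    ]
```

```bash

python3 -m jog '{"travel":[[-0.4,-4,0],[-0.3,-3,0],[-0.3,-3,0],[-0.3,-3,0],[-0.2,-2,0]],"dr":[[0,0,0],[0,0,0],[0,0,0],[0,0,0],[0,0,0]],"jaw":[0,0,0,0,0]}'
python3 -m jog '{"travel":[[-0.2,-1.5,0],[-0.2,-1.5,0]],"dr":[[0,0,0],[0,0,0]],"jaw":[0,0]}'
python3 - <<'E'
from fit import *
s=get_state();print(s["contact_force"],inv(s["eef_pos"]),Ro.from_quat(s["tcp_rot"]).as_matrix().round(4)[2])
cv2.imwrite("pics/top5.png",read_camera("top")[:,:,::-1]);cv2.imwrite("pics/side5.png",read_camera("side")[:,:,::-1])
a=cv2.imread("pics/side5.png")[160:280,270:400];a=cv2.resize(a,(400,369),interpolation=cv2.INTER_CUBIC)
b=cv2.resize(cv2.imread("pics/top5.png")[160:240,320:400],(369,369),interpolation=cv2.INTER_CUBIC)
cv2.imwrite("pics/c5.png",np.hstack([a,b]))
E
```

```text
time: 8.78
eef_pos: [0.5, -0.1655, 0.0264]
tcp_rot: [0.746, 0.666, 0.003, 0.001]
contact_force: [1.6, 13.4, 16.7]
opening: 1.005
time: 8.95
eef_pos: [0.4996, -0.1684, 0.0264]
tcp_rot: [0.746, 0.666, 0.003, 0.001]
contact_force: [1.5, 13.0, 16.9]
opening: 0.998
[ 1.53004516 13.02093562 16.92916517] [[59.3161443  53.94826881 26.3799407 ]] [ 0.0036  0.0064 -1.    ]
```

View pics/c5.png

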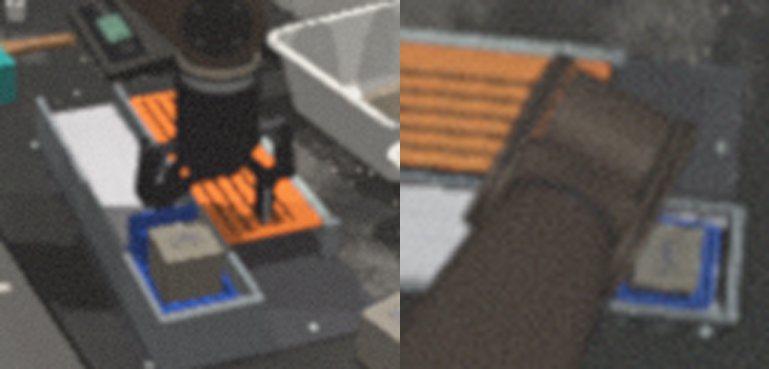

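Nearly there: a gap of a few mm remains ahead of the tray. I'll make small steps until the push force rises.

```bash

python3 -m jog '{"travel":[[-0.2,-1.5,0],[-0.2,-1.5,0],[0,0,0]],"dr":[[0,0,0],[0,0,0],[0,0,0]],"jaw":[0,0,0]}'
python3 -m jog '{"travel":[[-0.1,-1,0],[-0.1,-1,0],[0,0,0]],"dr":[[0,0,0],[0,0,0],[0,0,0]],"jaw":[0,0,0]}'
```

```text
time: 9.3
eef_pos: [0.4993, -0.1706, 0.0264]
tcp_rot: [0.746, 0.666, 0.004, 0.001]
contact_force: [2.2, 15.2, 17.6]
opening: 1.001
time: 9.55
eef_pos: [0.4992, -0.1707, 0.0264]
tcp_rot: [0.747, 0.665, 0.005, -0.001]
contact_force: [2.9, 21.9, 19.2]
opening: 1.0
```

```bash

python3 -m jog '{"travel":[[0.3,3,0],[0.4,4,0],[0.5,5,0],[0.4,4,0],[0,0,0]],"dr":[[0,0,0],[0,0,0],[0,0,0],[0,0,0],[0,0,0]],"jaw":[0,0,0,0,0]}'
python3 - <<'E'
from fit import *
s=get_state();print(s["contact_force"],inv(s["eef_pos"]))
cv2.imwrite("pics/top6.png",read_camera("top")[:,:,::-1]);cv2.imwrite("pics/side6.png",read_camera("side")[:,:,::-1]);cv2.imwrite("pics/w6.png",read_camera("wrist")[:,:,::-1])
a=cv2.imread("pics/side6.png")[195:265,295:365];a=cv2.resize(a,(380,380),interpolation=cv2.INTER_CUBIC)
b=cv2.resize(cv2.imread("pics/top6.png")[190:240,350:400],(380,380),interpolation=cv2.INTER_CUBIC)
cv2.imwrite("pics/c6.png",np.hstack([a,b]))
E
```

```text
time: 9.97
eef_pos: [0.5009, -0.1617, 0.0263]
tcp_rot: [0.745, 0.667, 0.001, 0.005]
contact_force: [-0.2, -2.8, 8.7]
opening: 0.996
[-0.16925553 -2.83586559  8.74215802] [[52.5159721  54.5373607  26.27056701]]
```

View pics/c6.png

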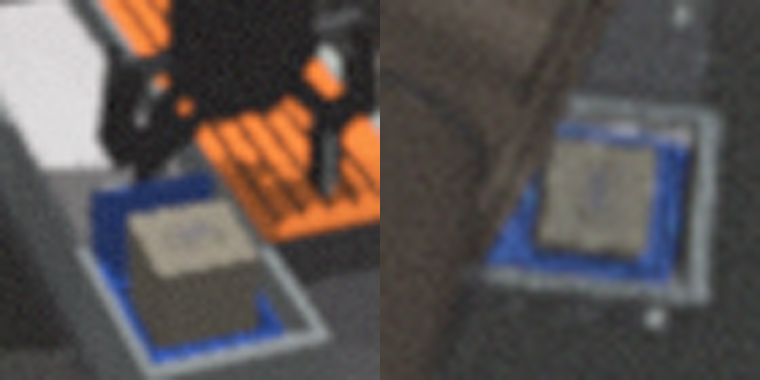

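```bash
python3 - <<'E'
from fit import *
C=cam("top");q=lambda l:np.array(l)/7.6+[350,190]-.4
print("tray front z56",inv(plane(C,q([[690,135],[672,280]]),.056)).round(1).tolist())
print("endwall outer z62",inv(plane(C,q([[720,115],[708,300]]),.062)).round(1).tolist())
print("cube top",inv(plane(C,q([[655,150],[643,258],[550,140],[536,248]]),.093)).round(1).tolist())
E
```

```text
tray front z56 [[369.3, 50.8, 56.0], [365.2, -20.1, 56.0]]
endwall outer z62 [[381.6, 61.1, 62.0], [381.5, -28.5, 62.0]]
cube top [[343.1, 37.1, 93.0], [340.8, -14.4, 93.0], [293.0, 36.9, 93.0], [290.0, -14.6, 93.0]]
```

```bash
python3 - <<'E'
from fit import *
C=cam("top");q=lambda l:(np.array(l)-[380,0])/7.6+[350,190]-.4
print("tray front z56",inv(plane(C,q([[690,135],[672,280]]),.056)).round(1).tolist())
print("endwall outer z62",inv(plane(C,q([[720,115],[708,300]]),.062)).round(1).tolist())
print("cube top",inv(plane(C,q([[655,150],[643,258],[550,140],[536,248]]),.093)).round(1).tolist())
E
```

```text
tray front z56 [[185.5, 32.7, 56.0], [182.4, -37.9, 56.0]]
endwall outer z62 [[198.2, 43.0, 62.0], [199.4, -46.2, 62.0]]
cube top [[163.8, 19.4, 93.0], [162.3, -31.8, 93.0], [114.2, 19.3, 93.0], [111.9, -32.0, 93.0]]
```

The tray front measures x ≈ 184 mm, i.e. at the pad. The push finger is clear, so I'm lifting off.

```bash

python3 -m jog '{"travel":[[0,0,3],[0,0,5],[0,0,6],[0,0,8],[0,0,10]],"dr":[[0,0,0],[0,0,0],[0,0,0],[0,0,0],[0,0,0]],"jaw":[0,0,0,0,0]}'
python3 -m jog '{"travel":[[0,0,20],[0,0,30],[0,0,30],[0,0,30],[0,0,20]],"dr":[[0,0,0],[0,0,0],[0,0,0],[0,0,0],[0,0,0]],"jaw":[0,0,0,0,0]}'
python3 -m jog '{"travel":[[0,25,5],[0,40,5],[0,40,5],[0,40,0],[0,20,0]],"dr":[[0,0,0],[0,0,0],[0,0,0],[0,0,0],[0,0,0]],"jaw":[0,0,0,0,0]}'
python3 - <<'E'
from fit import *
s=get_state();print(s["time"],s["contact_force"],inv(s["eef_pos"]))
cv2.imwrite("pics/top7.png",read_camera("top")[:,:,::-1]);cv2.imwrite("pics/side7.png",read_camera("side")[:,:,::-1])
a=cv2.imread("pics/side7.png")[170:270,280:380];a=cv2.resize(a,(395,395),interpolation=cv2.INTER_CUBIC)
b=cv2.resize(cv2.imread("pics/top7.png")[150:240,310:400],(395,395),interpolation=cv2.INTER_CUBIC)
cv2.imwrite("pics/c7.png",np.hstack([a,b]))
E
```

```text
time: 10.53
eef_pos: [0.4951, -0.1578, 0.0541]
tcp_rot: [0.745, 0.667, -0.001, -0.003]
contact_force: [-1.3, 0.5, -0.7]
opening: 1.001
time: 10.95
eef_pos: [0.4963, -0.1584, 0.187]
tcp_rot: [0.745, 0.667, -0.0, -0.001]
contact_force: [0.5, -0.4, 0.4]
opening: 1.003
time: 11.37
eef_pos: [0.4948, 0.0098, 0.1992]
tcp_rot: [0.744, 0.668, -0.001, -0.002]
contact_force: [0.4, 0.7, -0.9]
opening: 0.999
11.3667 [ 0.44435143  0.73928284 -0.93735516] [[-117.15315883   29.31385433  199.20339921]]
```

View pics/c7.png

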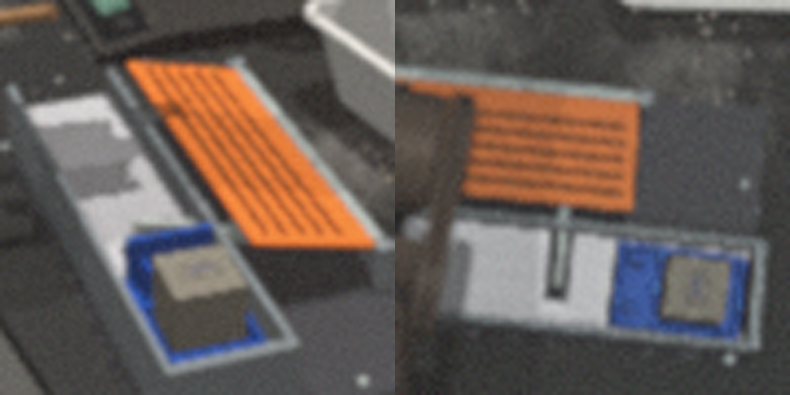

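```bash
python3 - <<'E'
from fit import *
C=cam("top");im=cv2.imread("pics/top7.png");h=cv2.cvtColor(im,cv2.COLOR_BGR2HSV)
m=((h[:,:,0]>100)&(h[:,:,0]<130)&(h[:,:,1]>110)).astype(np.uint8);m[:,:350]=0;m[:,400:]=0;m[:195]=0;m[235:]=0
ys,xs=np.nonzero(m)
for v in (210,213,216,219,222,224):
    r=np.nonzero(m[v])[0]
    if len(r): print(v,r.min(),r.max(),"front",inv(plane(C,[r.max()+.5,v],.056)).round(1)[0,:2],"rear",inv(plane(C,[r.min()-.5,v],.082)).round(1)[0,:2])
pf=proj(C,fwd([[184,-30,56],[184,30,56],[75,-30,82],[75,30,82],[185,-38,62],[185,38,62]]));print(pf.round(1).tolist())
E
```

```text
210 361 389 front [183.   22.7] rear [74.9  9.4]
213 360 389 front [183.8  11.7] rear [72.3 -1.8]
216 360 389 front [184.7   0.7] rear [ 73.2 -12.5]
219 360 389 front [185.6 -10.2] rear [ 74.1 -23.3]
222 359 388 front [182.8 -21.5] rear [ 71.5 -34.4]
224 363 388 front [183.4 -28.8] rear [ 86.4 -40.1]
[[388.6, 224.3], [389.9, 208.1], [359.6, 220.9], [361.0, 204.3], [389.0, 226.4], [390.6, 205.7]]
```

```bash
python3 -m jog '{"travel":[[0,0,0],[0,0,0],[0,0,0]],"dr":[[0,0,0],[0,0,0],[0,0,0]],"jaw":[0,0,0]}'; python3 -c "
from plant import *
print(sign_off())"
```

```text
time: 11.72
eef_pos: [0.4967, 0.005, 0.1995]
tcp_rot: [0.745, 0.667, -0.001, -0.0]
contact_force: [0.5, 0.6, 0.4]
opening: 1.004
the job is handed in; nothing more can be done
None
```

The tray and its cube are in the chute against the end stop, and the gate has sprung up behind them. I handed the job in at 11.7 s of the 38 s allowed.

- **Push:** With the hand open and straddling the wall, one fingertip pressed the flap down to its limit. It stayed there (tool height 26.3 to 26.6 mm, 7 to 19 N downward) while the other finger pushed the tray along the lane. The tray stalled and the push force rose from about 13 N to 22 N. I then backed the finger off the plate, lifted straight up and moved clear.
- **Tray position:** The last top picture puts the tray's front at about x 183 to 186 mm, against 185 for the pad face, and its rear at about 72 to 75 mm, with 75 expected.
- **Gate and cube:** The flap and steel stop are visibly up behind the tray, and the cube stands in its nest.
- **Hand:** The force on the tool is about zero, and the hand is clear, with its tips about 0.2 m up.
- **Disagreements:** The wrist camera differed from my two-camera chute pose by 2 to 3 mm, so I shifted the hand 2 mm. Early in the push the flap force dropped from 15 N to about 7 N, with the height unchanged. I pressed 1.6 mm further before the tray reached the gate. I judged the gate to be fully down by force, height and pictures, since I had no direct reading of its angle.

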